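# Clamp the glued key fob

### The job

Two small gluing jigs stand on the reception desk with their clamp arms open; only one has a wooden key fob lying in its nest, its brass plate freshly glued. Swing that jig's clamp arm over and down until its foot presses on the fob by the clamp's own force, leave it clamped for about three seconds, then swing the arm back fully open and let go. The fob must stay lying in its nest, and the empty jig's clamp must stay open.

Things in the scene. Friction and masses are not known exactly. Their poses are not given: they have to be found in the camera images.
- jig: the fixed jig that holds the fob, robot's left or right (an identical empty one opposite): plywood plate 200 x 120 x 12 mm, metal nest rails 6 mm high, toggle clamp. Origin on the desk under the nest's centre; z up; x from nest to clamp pivot, within 25 deg of straight away from the robot; y along the hinge pin. Plate x = -85 to 115; pin at x 75, y 0, z 58; cheeks 34 x 24 mm, top z 70.
- fob: wooden key fob loose in the nest, 90 mm (along the jig's y) x 36 x 10 mm, about 60 g, thin brass plate on top, about 2 mm of play all round. Origin: centre of its underside, 12 mm above the desk; z up.
- clamp_arm (a joint): loaded jig's arm angle, rad: 0 = level towards jig -x, foot on fob; grows as the free end swings up and over to +x; open stop 1.95. Black end grip 18 x 18 x 46 mm, pinch along jig y from above at any angle, turns between the fingers; its centre in the jig frame: x = 75 - 127 cos(angle), y 0, z = 58 + 127 sin(angle) mm. Its spring pulls it to the nearer end (centre about 1.15), which holds it.
- spare_arm (a joint): the same angle for the empty jig's arm; starts open near 1.95, must stay open. Both arms alike: steel bar 12 mm wide, 14 high, grip at its end, rubber foot 18 mm across hanging 75 mm from the pin, its sole 36 mm below the arm's centre line. About 3 N at the grip moves an arm off either end; let go, it swings on by itself and presses a fob with about 4 N when closed.
Not all that is in view belongs to the job. Leave any green look-alike of the jig alone.

How it is judged:
By the outcome, as a careful person would: the job done as asked, in the order asked, and still so for the second after the job is handed in, with the robot touching nothing.
It also fails if it takes over 53 s, if anything falls off the work surface, if the arm or the gripper's body presses on something with over 40 N, if the wrist force passes 120 N, or if a joint passes its speed limit or range.

### The arm

A 6-joint arm with a two-finger parallel gripper is mounted at the origin on the work surface. World frame = base frame: x ahead of the robot, y to its left, z up, the work surface at z = 0. Lengths are in mm, angles in rad, forces in N, time in s.
With the tool pointing down it reaches from about 300 to 1000 mm from the base axis. Payload 5.1 kg.
Tool frame: the origin (TCP) lies midway between the tips of the shut fingers; the grasp point (between the pads) lies 19 mm behind it; z points along the fingers, y is the line along which they close (so a half turn about z gives the same grasp; the last joint's range is limited). The gripper opens to 95 mm and grips with 3 to 60 N. Pads are 20 mm wide; open, the fingers measure 119 mm over their backs; the gripper's body (75 mm by 180 mm) begins 59 mm behind the grasp point.
Start: joints at [1.103, 0.124, 1.65, -0, 1.367, -0.083], TCP at [244.012, 602.447, 191.856] pointing down, gripper open.
Joint ranges: [-2.61, 2.61], [-1.02, 2.33], [0.03, 2.71], [-1.35, 4.49], [0.32, 2.68], [-2.91, 2.91]. Speed limits (rad/s): [2.57, 2.57, 3.14, 3.14, 3.14, 3.14].

### API

Orientations are given as a unit quaternion [w, x, y, z].
In Python, from plant import status, snapshot, job gives the robot as it stands.
- The arm moves only by the tool send_rows, never from a script. Its argument "steps" is a list that holds one entry, the list of rows, each a list of 5 numbers: the shift along the tool's x, y, z in m, then the turn about the tool's z in rad, then the finger opening in m, from 0 to 0.0951. A call has 1 to 5 rows; each row shifts and turns the commanded pose from where the row before left it, along the tool's axes as they then stand; what a row does not reach is not made up. A row lasts 1/12 s, in which the tool goes at most 41.7 mm and 7.16 degrees, less where a joint would pass 70% of its speed; a pose out of reach is approached as far as the arm can. A call is refused whole if a number of a shift passes 0.0417 or a number of a turn 0.125, either way. A call with a gripper value outside its range is refused whole. The fingers move at their own pace and stop on an object; the grip force is fixed at half the most. Time passes only in rows, so rows that do not move let the fingers close. It gives the time, the measured TCP pose, the force, the opening and the grip force at its end, in the units of the state.
- status.observe(): the state, without advancing time (a new reading comes with each control period).
- snapshot(name): name is "scene" or "top" or "wrist"; returns a dict with "pixels" (384x512x3 uint8, blue, green, red), "range_z" (384x512 float32, mm along the optical axis (not along the pixel's ray), 0 where there is no reading), "K" (3x3 intrinsics, pixels), "dist" ([k1, k2, p1, p2, k3] as OpenCV has them; the pictures are not rectified), "T" (4x4, takes a point from camera to world coordinates). Camera axes: x right, y down, z forward; pixel columns grow to the right and rows downward; lengths in mm; the calibration is good to about 2 mm. A picture is of the moment at which its call begins.
- job.job_done(): hands the job in; it is judged then, once.
The state is a dict: "t": time; "joints": joint angles; "qd": joint speeds; "tau": joint torques, N m; "tcp_pos": TCP position; "tool_rot": TCP orientation; "contact_force": force on the tool from outside, world axes, zero at the start; "torque": the same for the moment, N m; "finger_gap": opening from 0.0 (shut) to 1.0 (fully open); "gripper_force": force on a finger pad.
Only numpy, scipy, OpenCV 4.12 (cv2) and the standard library are available. Lean on these libraries where they do the work, as an engineer would, in place of code of your own. Each camera call takes 0.05 s, during which the arm holds its last target. There are 200 camera calls.

## Working session

There is one attempt and no reset: what is moved stays moved. The work goes in short steps, Python scripts to look and compute and a tool call to move; the robot and the scene stay as the last step left them, time stands still between calls to the robot, and variables do not carry over. Pictures are saved under pics/ and viewed, at most 10 in all, crops included, and the job is handed in when it is done.

Besides the shell and the picture viewer there is one more tool, called after "Call:" as name([rows], argument=value, ...), one row to a line, values as JSON. send_rows: Moves the arm, as the interface text tells. Its arguments: {"type":"object","properties":{"steps":{"type":"array"}},"required":["steps"]}

```bash
mkdir -p pics; python3 - <<'E'
from plant import status,snapshot
import cv2,numpy as np
s=status.observe();print(s)
for n in("scene","top"):
    d=snapshot(n);cv2.imwrite(f"pics/{n}0.png",d["pixels"]);np.savez(f"{n}0.npz",**d);print(n,d["T"].round(2).tolist())
E
```

```text
{'t': 0.0, 'joints': array([ 1.10341228e+00,  1.24546996e-01,  1.65162396e+00, -3.13273733e-05,
        1.36751315e+00, -8.25855546e-02]), 'qd': array([ 2.27218820e-03, -3.76170628e-04, -3.20461785e-05, -2.49632562e-04,
        9.79284465e-05, -3.69395676e-03]), 'tau': array([-1.33655569e-03, -4.17585862e+01, -3.59936857e+01,  7.74503779e-02,
        4.88650566e-02, -1.80754364e-04]), 'tcp_pos': array([243.71397574, 601.85220132, 190.58957431]), 'tool_rot': array([-2.69187799e-04,  1.91211197e-01,  9.81548361e-01, -1.01060559e-03]), 'contact_force': array([ 0.49900135, -0.41031201, -0.06671119]), 'torque': array([ 0.04160027, -0.03730172, -0.00971513]), 'gripper_force': 0.0, 'finger_gap': 1.0012130536346373}
scene [[-0.72, 0.58, -0.38, 874.38], [0.7, 0.61, -0.38, 425.99], [0.01, -0.54, -0.84, 998.43], [0.0, 0.0, 0.0, 1.0]]
top [[0.02, -0.99, 0.11, 358.82], [-1.0, -0.02, 0.04, -19.28], [-0.04, -0.11, -0.99, 723.77], [0.0, 0.0, 0.0, 1.0]]
```

View pics/scene0.png

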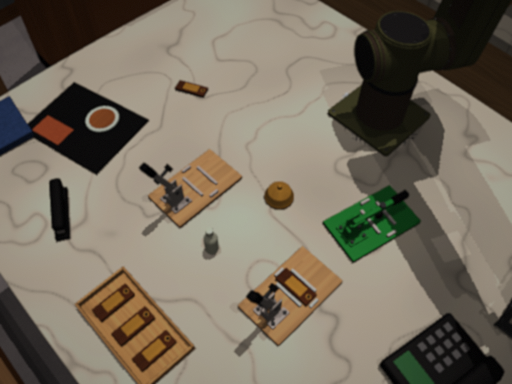

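View pics/top0.png

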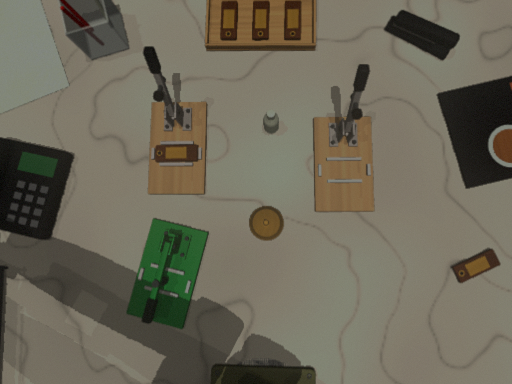

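Candidates in the top view: the loaded jig with the fob at (177,153), the empty jig at (344,165), and the green look-alike at (168,275). The loose fob at (475,265) and the boxed fobs at (260,20) aren't in a jig. I choose (177,153) and will check it in a crop while measuring.

```bash
cat > h.py <<'E'
import numpy as np,cv2
def world(d):
    h,w=d["range_z"].shape
    uv=np.stack(np.meshgrid(np.arange(w),np.arange(h)),-1).reshape(-1,1,2).astype(float)
    n=cv2.undistortPoints(uv,d["K"],d["dist"])[:,0]
    z=d["range_z"].reshape(-1,1).astype(float)
    P=np.hstack([n*z,z,np.ones_like(z)])@d["T"].T
    P[z[:,0]==0]=np.nan
    return P[:,:3].reshape(h,w,3)
E
python3 - <<'E'
from h import *
for n in("top","scene"):
    d=dict(np.load(n+"0.npz"));W=world(d);hsv=cv2.cvtColor(d["pixels"],cv2.COLOR_BGR2HSV)
    if n=="top":
        c=d["pixels"][30:230,110:260];cv2.imwrite("pics/crop.png",cv2.resize(c,None,fx=3,fy=3))
        print("desk z",W[210:225,215:240,2].mean(), "nest px",W[153,177],W[165,344])
        c0=W[153,177]
    m=(np.abs(W[...,2]-12)<6)&(hsv[...,0]>8)&(hsv[...,0]<25)&(hsv[...,1]>70)&(np.hypot(W[...,0]-c0[0],W[...,1]-c0[1])<170)
    k,l,st,_=cv2.connectedComponentsWithStats(m.astype(np.uint8));i=1+st[1:,4].argmax();m=l==i
    r=cv2.minAreaRect(W[m][:,:2].astype(np.float32));print(n,m.sum(),r,np.median(W[m][:,2]))
    b=cv2.boxPoints(r);print(b)
    g=(W[...,2]>85)&(np.hypot(W[...,0]-c0[0],W[...,1]-c0[1])<220)
    Q=W[g];print("high",len(Q)); 
    for a in range(85,200,15):
        q=Q[(Q[:,2]>=a)&(Q[:,2]<a+15)]
        if len(q):print(a,np.median(q,0).round(1),len(q))
E
```

```text
desk z nan nest px [526.23166231 186.4630917   19.75203377] [ 507.15465781 -160.86999191   10.13444325]
top 3426 ((542.620361328125, 189.99986267089844), (199.33798217773438, 120.45011901855469), 0.7346712350845337) 10.300503722048973
[[442.18735 248.942  ]
 [443.73178 128.50179]
 [643.05334 131.05772]
 [641.5089  251.49794]]
high 699
85 [610.7 188.8  91.4] 50
100 [617.7 186.4 106.8] 42
115 [624.9 186.5 122.8] 42
130 [615.3 189.4 138.2] 163
145 [632.5 189.8 148.6] 84
160 [638.8 188.7 168.2] 97
175 [644.7 188.  183.5] 106
190 [652.7 190.9 195.3] 115
scene 3136 ((540.6805419921875, 190.2540740966797), (202.03421020507812, 121.64535522460938), 0.5572291612625122) 11.87186908825339
[[439.07672 250.09146]
 [440.2597  128.45184]
 [642.28436 130.41669]
 [641.1014  252.0563 ]]
high 385
85 [597.   -2.5  87.2] 40
100 [618.3 197.  108.1] 15
115 [629.3 197.2 123.1] 27
130 [612.7 193.4 138.2] 94
145 [602.9 193.3 147.3] 37
160 [640.7 200.  167.4] 30
175 [648.7 200.3 183.4] 32
190 [656.  193.2 196.1] 110
```

View pics/crop.png

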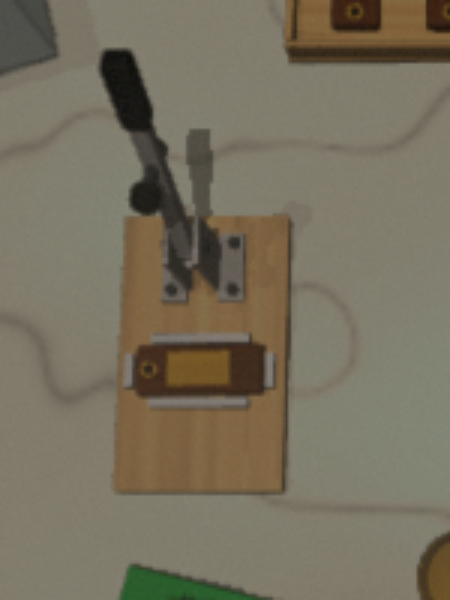

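The crop shows the fob with its brass plate in the nest and the clamp arm open, so this is the loaded jig. Its origin is about (526.6,190), its yaw about 0.01 rad, and the grip is at about (648.6,191,176).

Call:
send_rows([
  [[0,0,-0.02,-0.1,0.07],[0,0,-0.02,-0.1,0.07],[0,0,-0.02,-0.1,0.07],[0,0,-0.015,-0.095,0.07],[0,0,0,0,0.07]],
])

```text
t: 0.52
tcp_pos: [244.7, 603.8, 271.0]
tool_rot: [0.001, -0.006, 1.0, 0.003]
contact_force: [-0.4, 0.6, 0.5]
finger_gap: 0.749
gripper_force: 0.0
```

```bash
python3 - <<'E'
from h import *
d=dict(np.load("top0.npz"));W=world(d)
m=(W[...,2]>60)&(W[...,1]>220)&(W[...,0]>300)
Q=W[m];print(len(Q),Q.min(0),Q.max(0))
g=d["pixels"].max(2)<60
q=W[g&(W[...,2]>150)&(W[...,2]<205)&(abs(W[...,1]-190)<40)&(W[...,0]>610)]
print(len(q),np.percentile(q,[2,50,98],axis=0).round(1))
E
```

```text
1471 [525.26506988 310.58979953  60.00326883] [843.35584613 538.15010939 152.87932643]
305 [[634.4 183.  158.2]
 [645.2 188.6 182.5]
 [660.5 198.3 198.4]]
```

Call:
send_rows([
  [[-0.026,-0.027,0,0,0.07],[-0.026,-0.027,0,0,0.07],[-0.026,-0.027,0,0,0.07],[-0.026,-0.027,0,0,0.07],[-0.026,-0.027,0,0,0.07]],
])

```text
t: 0.93
tcp_pos: [375.7, 467.1, 265.0]
tool_rot: [-0.001, -0.004, 1.0, -0.001]
contact_force: [0.2, 1.2, -0.5]
finger_gap: 0.733
gripper_force: 0.0
```

Call:
send_rows([
  [[-0.026,-0.027,0,0,0.07],[-0.026,-0.027,0,0,0.07],[-0.026,-0.027,0,0,0.07],[-0.026,-0.027,0,0,0.07],[-0.026,-0.027,0,0,0.07]],
])

```text
t: 1.35
tcp_pos: [507.2, 333.3, 265.0]
tool_rot: [-0.001, -0.004, 1.0, -0.0]
contact_force: [1.1, 0.7, 0.6]
finger_gap: 0.736
gripper_force: 0.0
```

Call:
send_rows([
  [[-0.02,-0.027,0,0,0.07],[-0.02,-0.027,0,0,0.07],[-0.02,-0.027,0,0,0.07],[-0.01,-0.027,0,0,0.07],[0,0,0,0,0.07]],
])

```text
t: 1.77
tcp_pos: [579.2, 223.3, 264.6]
tool_rot: [-0.001, -0.001, 1.0, -0.001]
contact_force: [0.4, 0.3, -0.2]
finger_gap: 0.735
gripper_force: 0.0
```

```bash
python3 - <<'E'
from h import *
from plant import snapshot,status
d=snapshot("wrist");cv2.imwrite("pics/w1.png",d["pixels"]);np.savez("w1.npz",**d);W=world(d)
print(status.observe()["tcp_pos"])
v=d["pixels"].max(2)
for z0,z1 in((60,75),(100,140),(150,165),(165,180),(180,195),(195,205)):
    m=(W[...,2]>z0)&(W[...,2]<z1)&(abs(W[...,1]-190)<30)&(W[...,0]>560)&(W[...,0]<690)
    q=W[m]
    if len(q)>5:print(z0,len(q),np.percentile(q,[3,50,97],axis=0).round(1).tolist())
E
```

```text
[578.1713764  225.48272301 264.79971996]
60 233 [[587.3, 177.4, 61.0], [601.5, 193.6, 69.8], [616.0, 203.8, 73.8]]
100 182 [[595.9, 185.7, 115.6], [623.3, 193.6, 135.7], [637.2, 197.7, 139.6]]
150 97 [[632.7, 184.4, 150.5], [635.7, 192.2, 156.9], [638.3, 199.2, 164.5]]
165 189 [[636.7, 183.9, 165.5], [640.6, 193.2, 173.2], [649.8, 200.8, 179.4]]
180 185 [[642.8, 184.2, 180.5], [646.1, 192.1, 187.2], [648.9, 200.4, 193.5]]
```

View pics/w1.png

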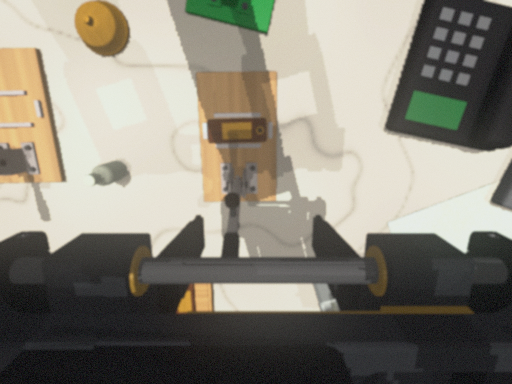

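The wrist view shows the fob nested at (240,130), the pivot at (237,180) and the grip at about (232,240). The grip's centre is near (649,192).

Call:
send_rows([
  [[-0.024,-0.011,0,0,0.07],[-0.024,-0.011,0,0,0.07],[-0.023,-0.011,0,0,0.07],[0,0,0,0,0.07],[0,0,0,0,0.07]],
])

```text
t: 2.23
tcp_pos: [648.9, 196.1, 265.1]
tool_rot: [-0.001, -0.004, 1.0, 0.0]
contact_force: [-0.1, -0.0, 0.1]
finger_gap: 0.733
gripper_force: 0.0
```

Call:
send_rows([
  [[0,-0.003,0.025,0,0.07],[0,0,0.03,0,0.07],[0,0,0.03,0,0.07],[0,0,0.022,0,0.07],[0,0,0,0,0.07]],
])

```text
t: 2.65
tcp_pos: [644.0, 193.2, 152.5]
tool_rot: [-0.006, -0.005, 1.0, -0.001]
contact_force: [-1.3, -0.7, -1.2]
finger_gap: 0.739
gripper_force: 0.0
```

```bash
python3 - <<'E'
from plant import status
s=status.observe();print(s["tcp_pos"],s["tool_rot"],s["contact_force"])
E
```

```text
[644.01368998 193.16403533 152.54567049] [-5.81856462e-03 -5.44536945e-03  9.99967802e-01 -9.41534334e-04] [-1.28922799 -0.6633265  -1.16616674]
```

Call:
send_rows([
  [[0,0,0,0,0.07],[0,0,0,0,0.07]],
])

```text
t: 2.82
tcp_pos: [649.5, 193.6, 161.8]
tool_rot: [0.001, -0.005, 1.0, 0.0]
contact_force: [1.2, -0.5, 0.2]
finger_gap: 0.739
gripper_force: 0.0
```

Call:
send_rows([
  [[0,-0.001,0.002,0,0.07],[0,0,0,0,0.04],[0,0,0,0,0.02],[0,0,0,0,0.0],[0,0,0,0,0.0]],
])

```text
t: 3.23
tcp_pos: [649.5, 191.5, 158.5]
tool_rot: [0.0, -0.005, 1.0, 0.0]
contact_force: [-0.6, -0.1, 0.2]
finger_gap: 0.512
gripper_force: 0.0
```

Call:
send_rows([
  [[0,0,0,0,0],[0,0,0,0,0],[0,0,0,0,0.0]],
])

```text
t: 3.48
tcp_pos: [649.2, 191.5, 157.8]
tool_rot: [-0.0, -0.005, 1.0, 0.0]
contact_force: [-0.2, -0.1, -0.1]
finger_gap: 0.3
gripper_force: 0.0
```

Call:
send_rows([
  [[0,0,0,0,0],[0,0,0,0,0],[0,0,0,0,0.0],[0,0,0,0,0.0]],
])

```text
t: 3.82
tcp_pos: [649.2, 192.7, 157.7]
tool_rot: [0.0, -0.005, 1.0, 0.001]
contact_force: [0.8, 5.9, -0.4]
finger_gap: 0.186
gripper_force: 30.0
```

```bash
python3 - <<'E'
import numpy as np
a=np.concatenate([[1.95],np.arange(1.85,0.1,-0.1),[.1,.05]])
x=-127*np.cos(a);z=127*np.sin(a)
for i in range(1,len(a)):print(round(a[i],2),"tx",round(-(x[i]-x[i-1]),1),"tz",round(-(z[i]-z[i-1]),1),"abs",round(602+x[i],1),round(58+z[i]-19,1))
E
```

```text
1.85 tx 12.0 tz -4.1 abs 637.0 161.1
1.75 tx 12.4 tz -2.9 abs 624.6 164.0
1.65 tx 12.6 tz -1.6 abs 612.0 165.6
1.55 tx 12.7 tz -0.4 abs 599.4 166.0
1.45 tx 12.7 tz 0.9 abs 586.7 165.1
1.35 tx 12.5 tz 2.2 abs 574.2 162.9
1.25 tx 12.2 tz 3.4 abs 562.0 159.5
1.15 tx 11.8 tz 4.6 abs 550.1 154.9
1.05 tx 11.3 tz 5.8 abs 538.8 149.2
0.95 tx 10.7 tz 6.9 abs 528.1 142.3
0.85 tx 9.9 tz 7.9 abs 518.2 134.4
0.75 tx 9.1 tz 8.8 abs 509.1 125.6
0.65 tx 8.2 tz 9.7 abs 500.9 115.9
0.55 tx 7.2 tz 10.5 abs 493.7 105.4
0.45 tx 6.1 tz 11.1 abs 487.6 94.2
0.35 tx 4.9 tz 11.7 abs 482.7 82.5
0.25 tx 3.8 tz 12.1 abs 478.9 70.4
0.15 tx 2.5 tz 12.4 abs 476.4 58.0
0.1 tx 0.8 tz 6.3 abs 475.6 51.7
0.05 tx 0.5 tz 6.3 abs 475.2 45.3
```

Call:
send_rows([
  [[0.012,0,-0.0041,0,0],[0.0124,0,-0.0029,0,0],[0.0126,0,-0.0016,0,0],[0.0127,0,-0.0004,0,0],[0,0,0,0,0]],
])

```text
t: 4.23
tcp_pos: [598.8, 192.0, 167.0]
tool_rot: [0.001, -0.005, 1.0, 0.001]
contact_force: [2.9, 4.3, -2.7]
finger_gap: 0.184
gripper_force: 30.0
```

Tracking matches the plan, so I'll keep going.

Call:
send_rows([
  [[0.0127,0,0.0009,0,0],[0.0125,0,0.0022,0,0],[0.0122,0,0.0034,0,0],[0.0118,0,0.0046,0,0],[0,0,0,0,0]],
])

```text
t: 4.65
tcp_pos: [550.9, 191.4, 158.9]
tool_rot: [0.002, -0.005, 1.0, 0.001]
contact_force: [-1.5, 4.7, 8.3]
finger_gap: 0.184
gripper_force: 30.0
```

Call:
send_rows([
  [[0.0113,0,0.0058,0,0],[0.0107,0,0.0069,0,0],[0.0099,0,0.0079,0,0],[0.0091,0,0.0088,0,0],[0,0,0,0,0]],
])

```text
t: 5.07
tcp_pos: [507.3, 190.7, 128.8]
tool_rot: [-0.002, -0.005, 1.0, 0.0]
contact_force: [-12.2, 2.4, 15.1]
finger_gap: 0.188
gripper_force: 30.0
```

Call:
send_rows([
  [[0.0082,0,0.0097,0,0],[0.0072,0,0.0105,0,0],[0.0061,0,0.0111,0,0],[0.0049,0,0.0117,0,0],[0,0,0,0,0]],
])

```text
t: 5.48
tcp_pos: [479.6, 190.3, 81.6]
tool_rot: [-0.003, -0.005, 1.0, 0.0]
contact_force: [-7.7, 5.1, 3.3]
finger_gap: 0.189
gripper_force: 30.0
```

Call:
send_rows([
  [[0.002,0,0.0061,0,0],[0.0015,0,0.006,0,0],[0.0012,0,0.0062,0,0],[0.0009,0,0.0062,0,0],[0,0,0,0,0]],
])

```text
t: 5.9
tcp_pos: [473.9, 190.2, 57.0]
tool_rot: [-0.004, -0.005, 1.0, 0.0]
contact_force: [-8.2, 6.0, 2.3]
finger_gap: 0.187
gripper_force: 30.0
```

Call:
send_rows([
  [[0.0004,0,0.003,0,0],[0.0004,0,0.003,0,0],[0.0002,0,0.003,0,0],[0,0,0,0,0],[0,0,0,0,0]],
])

```text
t: 6.32
tcp_pos: [472.9, 190.2, 48.5]
tool_rot: [-0.004, -0.005, 1.0, 0.0]
contact_force: [-9.1, 5.0, 0.9]
finger_gap: 0.187
gripper_force: 30.0
```

Call:
send_rows([
  [[0,0,0.003,0,0],[0,0,0.002,0,0],[0,0,0,0,0],[0,0,0,0,0.03],[0,0,0,0,0.05]],
])

```text
t: 6.73
tcp_pos: [476.5, 189.2, 44.8]
tool_rot: [-0.0, -0.005, 1.0, -0.001]
contact_force: [1.0, -0.5, -0.6]
finger_gap: 0.277
gripper_force: 0.0
```

Call:
send_rows([
  [[0,0,0,0,0.05],[0,0,0,0,0.05],[0,0,0,0,0.05],[0,0,0,0,0.05],[0,0,0,0,0.05]],
])

```text
t: 7.15
tcp_pos: [476.6, 189.7, 45.0]
tool_rot: [0.0, -0.005, 1.0, -0.0]
contact_force: [0.3, -0.1, 0.5]
finger_gap: 0.524
gripper_force: 0.0
```

```bash
python3 - <<'E'
from h import *
from plant import snapshot
d=snapshot("scene");cv2.imwrite("pics/s2.png",cv2.resize(d["pixels"][200:384,180:400],None,fx=3,fy=3))
E
```

```text
(no output)
```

View pics/s2.png

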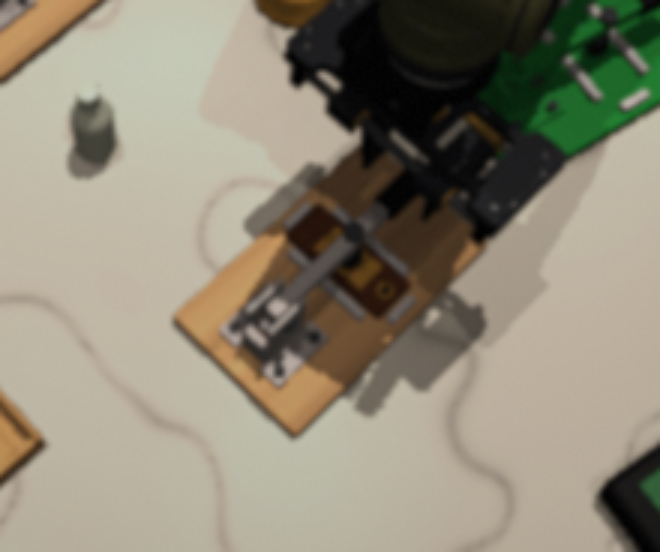

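The foot is down on the fob, which is still in its nest at (350,260), and the fingers are off the grip. I'll wait about 3 s and lower the fingers a little for the regrip.

Call:
send_rows([
  [[0,0.0015,0.002,0,0.05],[0,0,0.002,0,0.05],[0,0,0,0,0.05],[0,0,0,0,0.05],[0,0,0,0,0.05]],
])

```text
t: 7.62
tcp_pos: [476.3, 191.3, 40.7]
tool_rot: [-0.0, -0.005, 1.0, -0.0]
contact_force: [-0.2, -1.2, -0.3]
finger_gap: 0.522
gripper_force: 0.0
```

Call:
send_rows([
  [[0,0,0,0,0.05],[0,0,0,0,0.05],[0,0,0,0,0.05],[0,0,0,0,0.05],[0,0,0,0,0.05]],
])

```text
t: 8.03
tcp_pos: [476.4, 191.3, 40.9]
tool_rot: [0.0, -0.005, 1.0, 0.0]
contact_force: [0.3, 0.6, 0.2]
finger_gap: 0.524
gripper_force: 0.0
```

Call:
send_rows([
  [[0,0,0,0,0.05],[0,0,0,0,0.05],[0,0,0,0,0.05],[0,0,0,0,0.05],[0,0,0,0,0.05]],
])

```text
t: 8.45
tcp_pos: [476.3, 191.3, 40.8]
tool_rot: [-0.0, -0.005, 1.0, -0.0]
contact_force: [-0.9, -0.3, -0.1]
finger_gap: 0.527
gripper_force: 0.0
```

Call:
send_rows([
  [[0,0,0,0,0.05],[0,0,0,0,0.05],[0,0,0,0,0.05],[0,0,0,0,0.05],[0,0,0,0,0.05]],
])

```text
t: 8.87
tcp_pos: [476.3, 191.3, 40.9]
tool_rot: [-0.0, -0.005, 1.0, -0.0]
contact_force: [-0.6, -0.7, -0.5]
finger_gap: 0.524
gripper_force: 0.0
```

Call:
send_rows([
  [[0,0,0,0,0.05],[0,0,0,0,0.05],[0,0,0,0,0.05],[0,0,0,0,0.05],[0,0,0,0,0.05]],
])

```text
t: 9.28
tcp_pos: [476.3, 191.3, 40.9]
tool_rot: [0.0, -0.005, 1.0, 0.0]
contact_force: [-0.1, 0.0, 0.6]
finger_gap: 0.527
gripper_force: 0.0
```

Call:
send_rows([
  [[0,0,0,0,0],[0,0,0,0,0],[0,0,0,0,0],[0,0,0,0,0],[0,0,0,0,0]],
])

```text
t: 9.7
tcp_pos: [476.3, 191.3, 40.9]
tool_rot: [-0.0, -0.005, 1.0, -0.0]
contact_force: [-1.0, 0.4, 0.1]
finger_gap: 0.234
gripper_force: 0.0
```

Call:
send_rows([
  [[0,0,0,0,0],[0,0,0,0,0],[0,0,0,0,0]],
])

```text
t: 9.95
tcp_pos: [476.3, 190.4, 40.8]
tool_rot: [-0.0, -0.005, 1.0, -0.001]
contact_force: [-1.1, -5.8, 0.6]
finger_gap: 0.183
gripper_force: 30.0
```

Call:
send_rows([
  [[0,0,-0.006,0,0],[-0.0006,0,-0.0065,0,0],[-0.0009,0,-0.0064,0,0],[-0.0025,0,-0.0124,0,0],[0,0,0,0,0]],
])

```text
t: 10.37
tcp_pos: [480.6, 190.5, 73.0]
tool_rot: [-0.0, -0.005, 1.0, -0.001]
contact_force: [0.4, -4.6, -4.1]
finger_gap: 0.181
gripper_force: 30.0
```

Call:
send_rows([
  [[-0.0038,0,-0.0121,0,0],[-0.0049,0,-0.0117,0,0],[-0.0061,0,-0.0111,0,0],[-0.0072,0,-0.0105,0,0],[0,0,0,0,0]],
])

```text
t: 10.78
tcp_pos: [504.3, 190.8, 119.7]
tool_rot: [0.001, -0.005, 1.0, -0.001]
contact_force: [0.5, -5.4, -3.5]
finger_gap: 0.171
gripper_force: 30.0
```

Call:
send_rows([
  [[-0.0082,0,-0.0097,0,0],[-0.0091,0,-0.0088,0,0],[-0.0099,0,-0.0079,0,0],[-0.0107,0,-0.0069,0,0],[0,0,0,0,0]],
])

```text
t: 11.2
tcp_pos: [542.3, 191.3, 152.1]
tool_rot: [0.001, -0.005, 1.0, -0.0]
contact_force: [1.1, -4.6, -2.6]
finger_gap: 0.17
gripper_force: 30.0
```

Call:
send_rows([
  [[-0.0113,0,-0.0058,0,0],[-0.0118,0,-0.0046,0,0],[-0.0122,0,-0.0034,0,0],[-0.0125,0,-0.0022,0,0],[0,0,0,0,0]],
])

```text
t: 11.62
tcp_pos: [590.1, 192.0, 168.3]
tool_rot: [0.001, -0.005, 1.0, -0.0]
contact_force: [-0.7, -4.8, 2.5]
finger_gap: 0.167
gripper_force: 30.0
```

Call:
send_rows([
  [[-0.0127,0,-0.0009,0,0],[-0.0127,0,0.0004,0,0],[-0.0126,0,0.0016,0,0],[0,0,0,0,0]],
])

```text
t: 11.95
tcp_pos: [629.0, 192.6, 168.6]
tool_rot: [0.003, -0.005, 1.0, 0.0]
contact_force: [0.9, -4.1, 6.8]
finger_gap: 0.138
gripper_force: 30.1
```

The fingers have ridden up on the grip, so I'll correct downward while finishing the swing.

Call:
send_rows([
  [[-0.006,0,0.004,0,0],[-0.006,0,0.004,0,0],[-0.006,0,0.004,0,0],[-0.002,0,0.001,0,0],[0,0,0,0,0]],
])

```text
t: 12.37
tcp_pos: [646.0, 193.6, 152.3]
tool_rot: [-0.0, -0.005, 1.0, 0.0]
contact_force: [2.3, -0.0, 0.5]
finger_gap: 0.003
gripper_force: 0.9
```

```bash
python3 - <<'E'
from h import *
from plant import snapshot
d=snapshot("scene");cv2.imwrite("pics/s3.png",cv2.resize(d["pixels"][200:384,180:400],None,fx=3,fy=3))
E
```

```text
(no output)
```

View pics/s3.png

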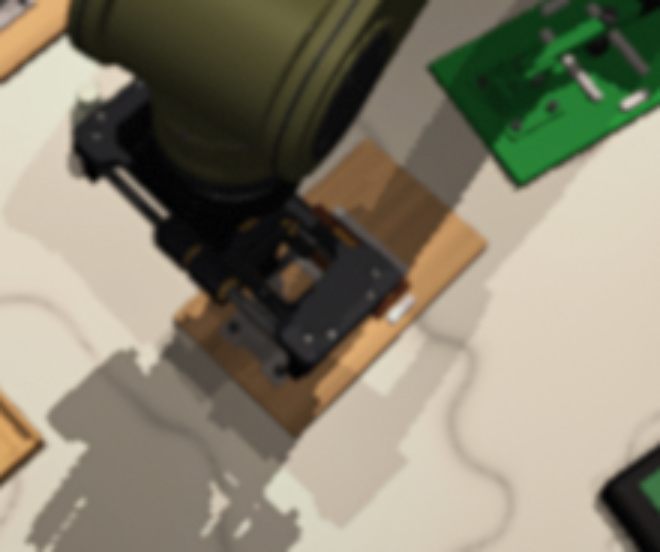

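The fingers slipped off past the grip's end and shut on its far (+x) side, so the arm leans on them. I'll ease away along +x so it follows to its stop, then lift.

Call:
send_rows([
  [[-0.008,0,0,0,0],[-0.008,0,0,0,0],[-0.008,0,0,0,0],[-0.008,0,0,0,0],[0,0,0,0,0]],
])

```text
t: 12.83
tcp_pos: [679.1, 193.1, 152.3]
tool_rot: [-0.0, -0.005, 1.0, -0.0]
contact_force: [-0.8, -0.4, 0.3]
finger_gap: 0.001
gripper_force: 0.0
```

Call:
send_rows([
  [[0,0,0,0,0],[0,0,0,0,0]],
])

```text
t: 13.0
tcp_pos: [678.1, 193.2, 152.5]
tool_rot: [-0.0, -0.005, 1.0, -0.0]
contact_force: [1.0, -1.1, -0.5]
finger_gap: 0.007
gripper_force: 0.7
```

Contact has gone; lifting and backing off toward the robot to look.

Call:
send_rows([
  [[0,0,-0.025,0,0],[0,0,-0.03,0,0],[0,0,-0.03,0,0],[0,0,-0.03,0,0],[0,0,-0.02,0,0]],
])

```text
t: 13.42
tcp_pos: [678.3, 193.6, 291.9]
tool_rot: [0.002, -0.005, 1.0, 0.0]
contact_force: [0.3, -0.2, 0.0]
finger_gap: 0.004
gripper_force: 0.0
```

Call:
send_rows([
  [[0.035,0,0,0,0],[0.035,0,0,0,0],[0.035,0,0,0,0],[0.035,0,0,0,0],[0.035,0,0,0,0]],
])

```text
t: 13.83
tcp_pos: [500.9, 191.4, 287.6]
tool_rot: [-0.0, -0.005, 1.0, 0.0]
contact_force: [0.6, -0.1, 0.1]
finger_gap: 0.004
gripper_force: 0.0
```

Call:
send_rows([
  [[0.035,0,0,0,0],[0.035,0,0,0,0],[0.035,0,0,0,0],[0.035,0,0,0,0],[0,0,0,0,0]],
])

```text
t: 14.25
tcp_pos: [358.6, 190.2, 288.4]
tool_rot: [0.0, -0.006, 1.0, 0.001]
contact_force: [1.1, 0.8, 0.4]
finger_gap: 0.004
gripper_force: 0.0
```

```bash
python3 - <<'E'
from h import *
from plant import snapshot
for n in("scene","top"):
    d=snapshot(n);p=d["pixels"];W=world(d)
    cv2.imwrite(f"pics/{n}4.png",p)
    q=W[(p.max(2)<60)&(W[...,2]>150)&(W[...,2]<205)&(abs(W[...,1]-190)<25)&(W[...,0]>610)&(W[...,0]<680)]
    if len(q):print(n,len(q),np.percentile(q,[2,50,98],axis=0).round(1).tolist())
    print("fob",W[153,177] if n=="top" else "")
E
```

```text
scene 138 [[637.7, 186.0, 161.4], [651.6, 197.0, 195.1], [662.4, 201.2, 200.5]]
fob 
top 302 [[634.8, 183.0, 157.2], [645.6, 188.5, 182.5], [660.8, 198.1, 198.1]]
fob [525.95100143 186.11817259  20.93230592]
```

View pics/scene4.png

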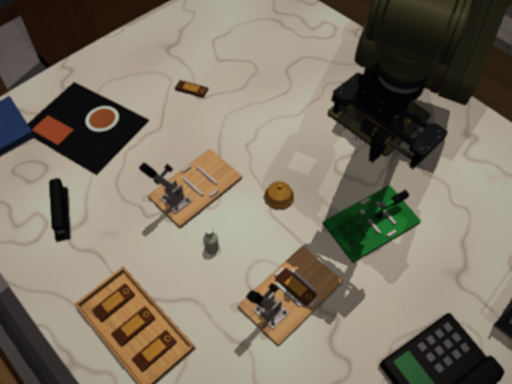

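View pics/top4.png

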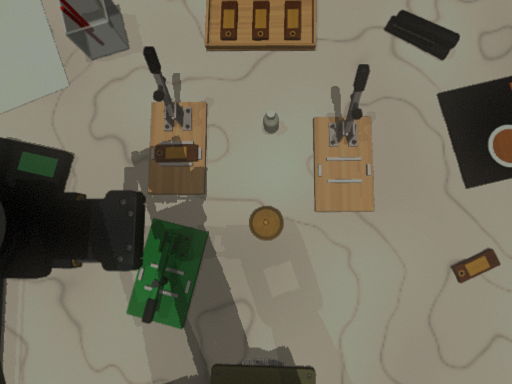

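The arm is fully open again, with the grip extents matching the first picture. The fob lies in its nest at (177,153), the empty jig at (344,165) is still open, and the robot is clear of everything.

```bash
python3 -c "
from plant import job
print(job.job_done())"
```

```text
the job is handed in; nothing more can be done
None
```

The job is handed in: the clamp pressed the fob by its own force for about 3 s and is back fully open with the fob in its nest and the empty jig still open, though late in the opening swing the fingers slipped off the grip and the arm went the last bit to its stop by its own spring.

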